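Cover a specimen jar with its glass plate

TASK

Cover the open specimen jar with the thin glass plate that lies sunk in the steel stand: press on the glass, firmly but not hard, with the closed fingers and slide it out over the blue front edge of the stand until it overhangs enough to be gripped by its two long sides, lift it off, and lower it onto the jar until it rests on the rim before you let go. The plate must lie flat over the middle of the jar and close its mouth. It is glass and cracks under a hard press; do not let it fall, leave the jar standing where it is, and leave the other things alone.

Things in the scene. Friction and masses are not known exactly. Their poses are not given: they have to be found in the camera images.
- plate: loose glass cover plate, pale green, a white band across each end; 140 (x) by 56 (y) by 4 (z) mm, 60 to 105 g. Origin: centre of its underside. It starts flat in the stand's channel, parallel to it, the end nearest the robot 15 to 45 mm inside the open front. Slippery on steel (friction 0.18). It breaks when pressed down with over 30 N; 10 to 20 N is right for sliding it, with less the fingers slip
- stand: fixed steel stand, 200 (x) by 84 (y) by 70 (z) mm. Origin: centre of its underside; x runs from the open front (blue edge at x = -100 mm, facing the robot) to the closed back. On top a channel 59 mm wide, floor at z = 66 mm; lips at both sides and back, 4 mm high and level with the plate's top, so it cannot be gripped there. Nothing stands in front below the edge
- clip (a joint): blue spring clip in the stand's left (+y) lip, 30 mm long, at x = -40 to -10 mm; it pushes the plate sideways against the right lip with about 3.5 N, so sliding the plate needs 1.3 N more. Value: how far it is pushed back, m. It is not to be operated
- stand_edge (a point): middle of the stand's front edge at the level of the channel's floor, 66 mm above the bench; axes as the stand's
- jar: open glass specimen jar without a lid, with brown mushrooms in it, standing loose on the bench, about 400 g; round, 64 mm across the body, narrowing above 75 mm height to a neck; 100 mm high. Origin: centre of its underside; z up
- jar_rim (a point): centre of the open jar's mouth at the level of the rim, 100 mm above the bench; rim 48 mm across outside, 40 mm inside
- sealed_a: closed specimen jar with a white lid, 84 mm across, 132 mm high, origin at the centre of its underside; leave alone
- sealed_b: closed specimen jar, as sealed_a; leave alone
- sealed_c: closed specimen jar, as sealed_a; leave alone
- dish: covered culture dish, 84 mm across, 16 mm high, origin at the centre of its underside; leave alone
- cap: white screw cap lying on the bench, 80 mm across, 19 mm high, origin at the centre of its underside; leave alone
- forceps: steel forceps with a blue grip, 120 mm long along x, 9 mm high, origin at the centre of its underside; leave alone
Not all that is in view belongs to the job. Leave any orange or yellow look-alike of the jar alone.

How it is judged:
On the way, in this order (a step that is already met when the one before it is completed fails the run):
1. the plate, lying on the stand, has been slid until it overhangs the front edge by at least 15 mm (x of plate in the frame of stand below -0.045 m and z of plate in the frame of stand between 0.063 and 0.07 m and angle between plate's own z axis and vertical below 0.08 rad), for 0.1 s.
2. the plate is lifted clear of the stand in the fingers (contact force between the fingers and plate above 1 N and height (world z) of plate above 0.085 m and contact force between plate and stand below 0.05 N), for 0.1 s.
3. the plate rests on the jar's rim while the fingers still hold it (contact force between plate and jar above 0.2 N and contact force between the fingers and plate above 0.5 N and horizontal distance between plate and jar_rim below 0.03 m), for 0.05 s.
At the end, for the whole second after the job is handed in: The glass plate lies at rest, level within 3 degrees and released, on the rim of the upright open jar (underside within 3 mm of the rim), its centre within 8 mm of the mouth's centre across its width and within 25 mm along its length, so that the mouth is closed (x of jar_rim in the frame of plate between -0.025 and 0.025 m and y of jar_rim in the frame of plate between -0.008 and 0.008 m and z of jar_rim in the frame of plate between -0.003 and 0.003 m and angle between each of plate, jar's own z axis and vertical below 0.05 rad and contact force between plate and jar above 0.2 N and linear speed of plate below 0.02 m/s and contact force between the fingers and plate below 0.01 N); the robot touches nothing.
It fails at once if the glass was pressed against the stand or jar with more than 40 N in all (contact force between plate and stand above 40 N or contact force between plate and jar above 40 N).
It fails at once if the plate fell (height (world z) of plate below 0.05 m).
It fails at once if the open jar was pushed more than 25 mm away or tipped (distance of jar from where it was at the start of the episode above 0.025 m or angle between jar's own z axis and vertical above 0.2 rad).
It fails at once if another jar, the dish, the cap or the forceps was moved more than 20 mm (distance of any of sealed_a, sealed_b, sealed_c, dish, cap, forceps from where it was at the start of the episode above 0.02 m).
It also fails if it takes over 61 s, if anything falls off the work surface, if the arm or the gripper's body presses on something with over 40 N, if the wrist force passes 120 N, or if a joint passes its speed limit or range.

ROBOT

A 6-joint arm with a two-finger parallel gripper is mounted at the origin on the work surface. World frame = base frame: x ahead of the robot, y to its left, z up, the work surface at z = 0. Lengths are in m, angles in rad, forces in N, time in s.
With the tool pointing down it reaches from about 0.35 to 0.775 m from the base axis. Payload 5.5 kg.
Tool frame: the origin (TCP) lies at the very end of the fingers, on their centre line; the grasp point (between the pads) lies env.hold_point_z behind it (env.hold_point_z is the distance from the TCP to the grasp point, in m); z points along the fingers, y is the line along which they close (so a half turn about z gives the same grasp; the last joint's range is limited). The gripper opens to 85 mm and grips with 20 to 120 N. Pads are 22 mm wide; open, the fingers measure 114 mm over their backs; the gripper's body (76 mm by 85 mm) begins 54 mm behind the grasp point. The pads swing forward as they close: fully open they stand 13 mm farther back than shut.
Start: joints at [-1.421, 0.313, 0.046, 1.304, 0, 1.431], TCP at [0.164, -0.551, 0.231] pointing down, gripper open.
Joint ranges: [-2.76, 2.76], [-0.86, 1.69], [-1.03, 1.26], [-2.2, 2.34], [-1.47, 1.5], [-3.14, 3.14]. Speed limits (rad/s): [2.57, 2.57, 3.14, 3.14, 3.14, 3.14].

INTERFACE

Orientations are given as a unit quaternion [w, x, y, z].
In Python, from workcell import env gives the robot as it stands.
- The arm moves only by the tool carry_out, never from a script. Its argument "steps" is a list of rows, each a list of 3 entries, a list of its own where there are three numbers: the turn, a rotation vector about the tool's x, y, z in degrees, then the shift along the tool's x, y, z in cm, then the closure in counts, from 0 (fully open) to 255 (shut). A call has exactly 8 rows; each row is the pose to reach, as a shift and turn from the pose commanded when the call began, along the tool's axes at that moment; what a row does not reach only later rows make up. A row lasts 1/8 s, in which the tool goes at most 62.5 mm and 10.7 degrees, less where a joint would pass 70% of its speed; a pose out of reach is approached as far as the arm can. A call with a gripper value outside its range is refused whole. The fingers move at their own pace and stop on an object; "force" is the grip in N (left out, the last holds). Time passes only in rows, so rows that repeat a pose let the fingers close, or fill a call up. It gives the time, the measured TCP pose, the force, the opening and the grip force at its end, in the units of the state.
- env.get_state(): the state, without advancing time (a new reading comes with each control period).
- env.read_camera(name): name is "scene" or "top" or "wrist"; returns (picture, depth): 480x640x3 uint8, red, green, blue; 480x640 float32, m along the optical axis (not along the pixel's ray), 0 where there is no reading.
- env.get_calibration(name): a dict with "fx", "fy", "cx", "cy" (pixels), "D" ([k1, k2, p1, p2, k3] as OpenCV has them; the pictures are not rectified), "origin" and "orientation" of the camera in the world. Camera axes: x right, y up, looking along -z (the intrinsics and any distortion apply to the point x, -y, -z); pixel columns grow to the right and rows downward; lengths in m; the calibration is good to about 2 mm. A picture is of the moment at which its call begins: read the wrist's pose just before it. get_calibration takes no time and is no camera call; for the wrist camera it gives the pose at the moment of the call.
- env.hand_in(): hands the job in; it is judged then, once.
The state is a dict: "clock": time; "joint_pos": joint angles; "qvel": joint speeds; "tau": joint torques, N m; "tcp_pos": TCP position; "orientation": TCP orientation; "wrist_force": force on the tool from outside, world axes, zero at the start; "ft_torque": the same for the moment, N m; "finger_gap": finger opening in m; "grip_force": force on a finger pad.
Only numpy, scipy, OpenCV 4.12 (cv2) and the standard library are available. Lean on these libraries where they do the work, as an engineer would, in place of code of your own. Each camera call takes 0.05 s, during which the arm holds its last target. There are 200 camera calls.

## Working session

There is one attempt and no reset: what is moved stays moved. The work goes in short steps, Python scripts to look and compute and a tool call to move; the robot and the scene stay as the last step left them, time stands still between calls to the robot, and variables do not carry over. Pictures are saved under pics/ and viewed, at most 13 in all, crops included, and the job is handed in when it is done.

Besides the shell and the picture viewer there is one more tool, called after ">>>" by a JSON object that holds its "fn" and its "kwargs". carry_out: Moves the arm, as the interface text tells. Its arguments: {"type":"object","properties":{"steps":{"type":"array","items":{"type":"array"}},"force":{"type":"number"}},"required":["steps"]}

```bash
mkdir -p pics; cat > h.py <<'E'
import numpy as np, cv2
from scipy.spatial.transform import Rotation as R
from workcell import env
def Rq(q): return R.from_quat([q[1],q[2],q[3],q[0]])
def grab(n,f):
    c=env.get_calibration(n); im,d=env.read_camera(n)
    cv2.imwrite(f'pics/{f}.png',im[:,:,::-1]); np.savez(f'pics/{f}.npz',im=im,d=d,**{k:np.array(v) for k,v in c.items()}); return im,d,c
def world(c,u,v,d):
    K=np.array([[c['fx'],0,c['cx']],[0,c['fy'],c['cy']],[0,0,1]],float)
    p=cv2.undistortPoints(np.stack([np.ravel(u),np.ravel(v)],1).astype(float).reshape(-1,1,2),K,np.array(c['D'],float)).reshape(-1,2)
    d=np.ravel(d); P=np.stack([p[:,0]*d,-p[:,1]*d,-d],1)
    return Rq(c['orientation']).apply(P)+np.array(c['origin'])
def cloud(c,d):
    v,u=np.mgrid[:480,:640]; return world(c,u,v,d).reshape(480,640,3)
def onplane(c,u,v,z):
    a=world(c,u,v,np.ones(np.size(u))); o=np.array(c['origin']); return o+(a-o)*((z-o[2])/(a[:,2]-o[2]))[:,None]
E
python3 - <<'E'
from h import *
print(env.hold_point_z, env.get_state())
for n in('top','scene'):
    im,d,c=grab(n,n+'0'); print(n,c)
E
```

```text
0.0187 {'clock': 0.0, 'joint_pos': array([-1.42057247e+00,  3.14004419e-01,  4.49760984e-02,  1.30358083e+00,
       -1.77262596e-05,  1.43121277e+00]), 'qvel': array([-7.92640861e-05, -4.14479658e-04, -1.12496959e-04, -2.39728364e-04,
       -7.58695225e-04,  1.40428049e-03]), 'tau': array([ 2.37698632e-04, -4.80630898e+01,  2.98529828e+01,  1.94752071e-02,
       -9.29870180e-05,  1.46685812e-05]), 'tcp_pos': array([ 0.1642348 , -0.55051942,  0.23040539]), 'orientation': array([-9.06352572e-04,  9.89519408e-01,  1.44397093e-01, -1.36852300e-05]), 'wrist_force': array([-0.07052097,  0.84167648,  0.37559234]), 'ft_torque': array([ 0.03619228, -0.00726419, -0.00846333]), 'grip_force': 0.0, 'finger_gap': 0.08558854175411597}
top {'fx': 563.615352759494, 'fy': 563.615352759494, 'cx': 318.93640031298037, 'cy': 233.3084212609479, 'D': array([-0.18327121,  0.        ,  0.        ,  0.        ,  0.        ]), 'origin': array([ 0.37974164, -0.01017588,  1.22316804]), 'orientation': array([ 0.70676733,  0.0502454 , -0.0499315 , -0.70389075])}
scene {'fx': 504.82339627831345, 'fy': 504.82339627831345, 'cx': 314.68070171660696, 'cy': 240.48977412342757, 'D': array([0.00562227, 0.        , 0.        , 0.        , 0.        ]), 'origin': array([ 1.16496055, -0.4057366 ,  0.96350237]), 'orientation': array([0.83354066, 0.30085648, 0.16321515, 0.43365443])}
```

View pics/top0.png

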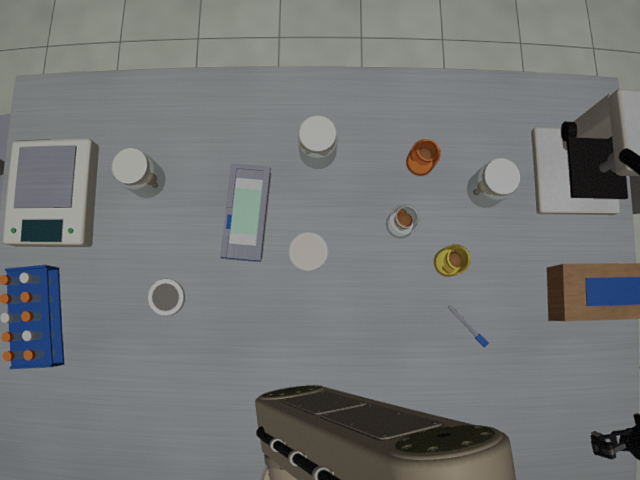

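View pics/scene0.png

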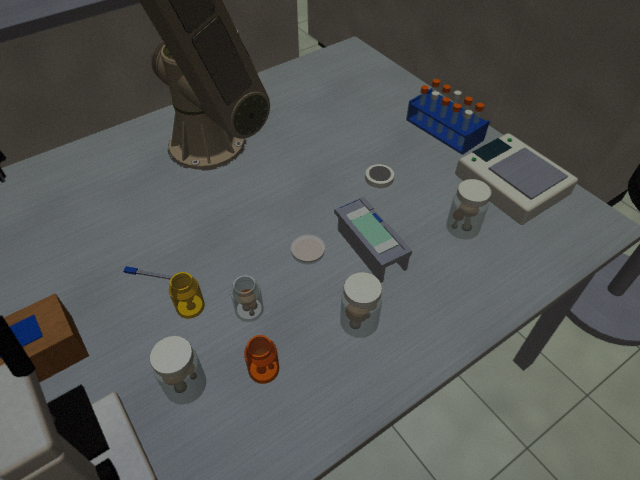

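The top view shows the stand at about (246,212) px with the plate inside (y 180–245) and its open front downward. The open clear jar is at (403,221) px, and the dish is next to the stand at (308,251). Next I measure them.

```bash
python3 - <<'E'
from h import *
z=np.load('pics/top0.npz'); c={k:z[k] for k in z}; P=cloud(c,z['d']); im=z['im'].astype(int)
# stand top by height
m=np.zeros((480,640),np.uint8); s=(slice(150,275),slice(205,285))
m[s]=((P[s][...,2]>.055)&(P[s][...,2]<.085)).astype(np.uint8)
pts=P[m>0]; print(len(pts),np.percentile(pts[:,2],[5,50,95]))
r=cv2.minAreaRect((pts[:,:2]*1000).astype(np.float32)); print('stand',r, cv2.boxPoints(r).tolist())
hsv=cv2.cvtColor(z['im'],cv2.COLOR_RGB2HSV)
m2=np.zeros_like(m); H=hsv[s]; m2[s]=(((H[...,2]>175))|((H[...,0]>50)&(H[...,0]<90)&(H[...,1]>20)&(H[...,2]>120))).astype(np.uint8)
n,l,st,_=cv2.connectedComponentsWithStats(m2); print(st)
i=1+st[1:,4].argmax(); v,u=np.where(l==i); pp=onplane(c,u,v,.070)
r=cv2.minAreaRect((pp[:,:2]*1000).astype(np.float32)); print('plate',r,cv2.boxPoints(r).tolist())
s=(slice(195,245),slice(380,425)); q=P[s].reshape(-1,3); k=q[:,2]>.09; print('jar',k.sum(),q[k].mean(0),q[k].min(0),q[k].max(0))
k=np.abs(q[:,2]-.1)<.006; print(k.sum(), cv2.minEnclosingCircle((q[k][:,:2]*1000).astype(np.float32)) if k.any() else '')
big=lambda a:cv2.resize(a,None,fx=5,fy=5,interpolation=cv2.INTER_NEAREST)
A=big(z['im'][155:270,210:280]); B=big(z['im'][195:245,375:430]); C=np.zeros((580,640,3),np.uint8); C[:575,:350]=A; C[:250,360:635]=B
cv2.imwrite('pics/crop.png',C[:,:,::-1])
E
```

```text
3932 [0.0628296  0.06832852 0.0724017 ]
stand ((590.7007446289062, 145.1370849609375), (85.9415054321289, 203.3422393798828), 85.13346099853516) [[485.750732421875, 110.94651794433594], [688.3599243164062, 93.69596862792969], [695.6507568359375, 179.32765197753906], [493.04156494140625, 196.5782012939453]]
[[     0      0    640    480 305974]
 [   230    188     32     47   1226]]
plate ((590.6248779296875, 143.9748077392578), (57.18302917480469, 95.57877349853516), 84.99982452392578) [[540.5253295898438, 119.65736389160156], [635.7404174804688, 111.32682800292969], [640.7244262695312, 168.29225158691406], [545.5093383789062, 176.62278747558594]]
jar 172 [ 0.5647448  -0.17796296  0.15705197] [ 0.37974164 -0.21108099  0.09010878] [ 0.59954488 -0.01017588  1.22316804]
148 ((575.5084838867188, -187.17193603515625), 24.37335205078125)
```

View pics/crop.png

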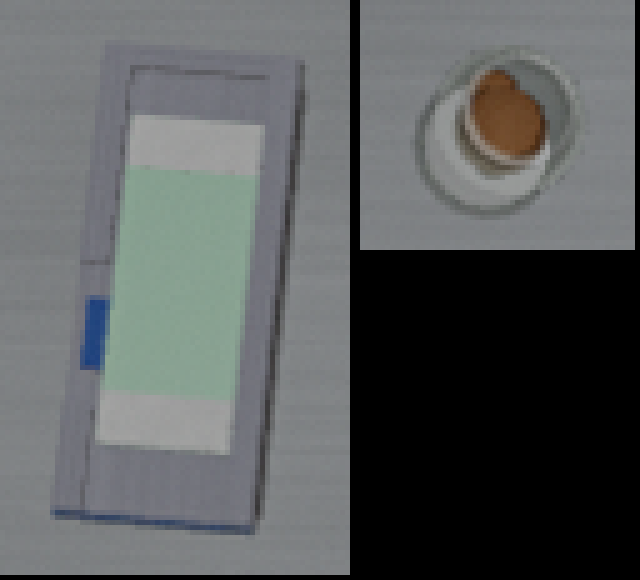

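The crop shows the plate's corners clearly: front (96,443) and (230,453), back (131,115) and (265,125) in crop px. The blue front edge runs from (53,513) to (255,532). Now I convert these to world positions.

```bash
python3 - <<'E'
from h import *
z=np.load('pics/top0.npz'); c={k:z[k] for k in z}; P=cloud(c,z['d'])
f=lambda L:onplane(c,210-.4+np.array(L)[:,0]/5,155-.4+np.array(L)[:,1]/5,.07)[:,:2]*1000
pl=f([(96,443),(230,453),(131,115),(265,125)]); st=f([(53,513),(255,532),(107,43),(300,62)])
for n,a in(('plate',pl),('stand',st)):
    fr=a[:2].mean(0);bk=a[2:].mean(0);d=bk-fr; print(n,a.round(1).tolist(),'front',fr,'centre',a.mean(0),'len',np.hypot(*d),'yaw',np.degrees(np.arctan2(d[1],d[0])),'w',np.hypot(*(a[0]-a[1])))
m=(P[...,2]>.02)&(P[...,2]<.2); m[380:]=0
n,l,s,_=cv2.connectedComponentsWithStats(m.astype(np.uint8))
for i in range(1,n):
    if s[i,4]>40:
        q=P[l==i]; q=q[q[:,2]>np.percentile(q[:,2],90)-.006]; (cc,r)=cv2.minEnclosingCircle((q[:,:2]*1000).astype(np.float32)); print(s[i],np.round(cc),round(r),q[:,2].mean().round(3))
print('dish',onplane(c,308,251,.016),'forceps',onplane(c,[450,485],[307,345],.01))
E
```

```text
plate [[522.9, 177.3], [519.0, 121.4], [662.3, 166.5], [658.0, 109.6]] front [520.95221741 149.35421643] centre [590.54259232 143.69974795] len 139.63943990022736 yaw -4.6452833321420535 w 56.048347864551374
stand [[493.6, 194.5], [486.3, 110.5], [693.7, 177.7], [685.3, 95.4]] front [489.98061927 152.49595994] centre [589.75034548 144.52565348] len 200.17516382072188 yaw -4.5674892856868725 w 84.39668599188721
[ 533  104   95  110 7362] [ 696. -598.] 102 0.135
[ 298  116   39   51 1621] [740.  -5.] 38 0.131
[   3  139   95  108 9093] [643. 592.] 133 0.069
[408 139  33  35 861] [ 717. -234.] 26 0.098
[ 112  148   51   50 1790] [675. 379.] 39 0.131
[ 468  159   52   47 1763] [ 655. -380.] 39 0.131
[ 220  163   51   99 3940] [591. 145.] 109 0.069
[387 204  33  34 848] [ 576. -187.] 24 0.098
[435 244  35  32 839] [ 492. -291.] 24 0.099
[ 549  263   91   58 5049] [ 421. -611.] 109 0.091
[   0  265   62  105 4683] [361. 619.] 94 0.118
dish [[0.51346402 0.01411957 0.016     ]] forceps [[ 0.39307381 -0.29340464  0.01      ]
 [ 0.31006275 -0.36988641  0.01      ]]
```

```bash
cat >> h.py <<'E'
def goto(x,y,z,yaw):
    s=env.get_state(); q=Rq(s['orientation']); T=R.from_euler('z',yaw,degrees=True)*R.from_euler('x',180,degrees=True)
    print('turn deg',(q.inv()*T).as_rotvec(degrees=True).round(2),'shift cm',(q.inv().apply(np.array([x,y,z])-s['tcp_pos'])*100).round(2))
def show():
    s=env.get_state(); e=Rq(s['orientation']).as_matrix(); print('t',s['clock'],'tcp',(s['tcp_pos']*1000).round(1),'yaw',np.degrees(np.arctan2(e[1,0],e[0,0])).round(2),'tilt',(e[:2,2]*57.3).round(2),'F',s['wrist_force'].round(2),'gap',round(s['finger_gap'],4),'grip',s['grip_force'])
E
python3 -c "
from h import *
show(); goto(.6353,.140,.231,-4.7)"
```

```text
t 0.1 tcp [ 164.3 -550.6  230.5] yaw 16.6 tilt [-0.01  0.09] F [-0.25 -0.7  -0.5 ] gap 0.0851 grip 0.0
turn deg [-0.09  0.   21.3 ] shift cm [ 6.487e+01 -5.272e+01  5.000e-02]
```

>>> {"fn": "carry_out", "kwargs": {"steps": [[[0,0,21.3],[64.9,-52.7,0],255],[[0,0,21.3],[64.9,-52.7,0],255],[[0,0,21.3],[64.9,-52.7,0],255],[[0,0,21.3],[64.9,-52.7,0],255],[[0,0,21.3],[64.9,-52.7,0],255],[[0,0,21.3],[64.9,-52.7,0],255],[[0,0,21.3],[64.9,-52.7,0],255],[[0,0,21.3],[64.9,-52.7,0],255]], "force": 40}}

```text
clock: 1.1
tcp_pos: [0.4466, -0.1367, 0.2312]
orientation: [0.0, 0.999, -0.041, 0.0]
wrist_force: [1.7, -0.7, -0.2]
finger_gap: -0.0002
grip_force: 0.0
```

```bash
python3 -c "
from h import *
show(); goto(.6353,.140,.231,-4.7); goto(.6353,.140,.085,-4.7)"
```

```text
t 1.1 tcp [ 446.6 -136.7  231.2] yaw -4.71 tilt [ 0.   -0.01] F [ 1.68 -0.75 -0.24] gap -0.0002 grip 0.0
turn deg [ 0.01 -0.01 -0.01] shift cm [ 1.654e+01 -2.913e+01  1.000e-02]
turn deg [ 0.01 -0.01 -0.01] shift cm [ 16.53 -29.13  14.61]
```

>>> {"fn": "carry_out", "kwargs": {"steps": [[[0,0,0],[16.5,-29.1,0],255],[[0,0,0],[16.5,-29.1,0],255],[[0,0,0],[16.5,-29.1,0],255],[[0,0,0],[16.5,-29.1,0],255],[[0,0,0],[16.5,-29.1,0],255],[[0,0,0],[16.5,-29.1,4],255],[[0,0,0],[16.5,-29.1,9],255],[[0,0,0],[16.5,-29.1,12],255]]}}

```text
clock: 2.1
tcp_pos: [0.6335, 0.0888, 0.1127]
orientation: [-0.018, 1.0, -0.001, -0.001]
wrist_force: [-0.1, 0.5, -0.3]
finger_gap: 0.0003
grip_force: 0.0
```

```bash
python3 - <<'E'
from h import *
show(); goto(.6353,.140,.078,-4.7); im,d,c=grab('wrist','w1'); show()
E
```

```text
t 2.1 tcp [633.5  88.8 112.7] yaw -0.11 tilt [-0.17  2.02] F [-0.07  0.52 -0.27] gap 0.0003 grip 0.0
turn deg [-2.02  0.25  4.59] shift cm [ 0.18 -4.99  3.65]
t 2.15 tcp [630.2  89.2 107. ] yaw -0.09 tilt [-0.65  2.04] F [-1.32  0.24 -3.87] gap 0.0003 grip 0.0
```

View pics/w1.png

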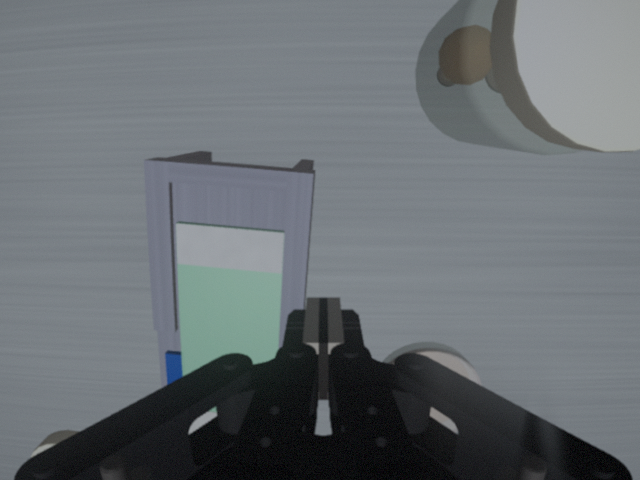

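The wrist view shows the closed fingers at (322,370) px, to the right of the plate (230,300 px). The arm stopped short of the target, so I check the joints.

```bash
python3 - <<'E'
from h import *
s=env.get_state(); print(s['joint_pos'].round(3), s['qvel'].round(3)); goto(.6353,.140,.09,-4.7)
E
```

```text
[-2.000e-03  4.960e-01  1.100e-02  1.097e+00  3.600e-02  3.141e+00] [-0.004 -0.005  0.021  0.134 -0.005  0.002]
turn deg [-2.02  0.73  4.6 ] shift cm [ 0.52 -5.02  1.87]
```

```bash
python3 - <<'E'
from h import *
goto(.62,.12,.15,80)
E
```

```text
turn deg [ -2.15  -0.89 -80.09] shift cm [-1.07 -3.23 -4.18]
```

>>> {"fn": "carry_out", "kwargs": {"steps": [[[-2,-1,-10],[0,0,-4.2],255],[[-2,-1,-20],[0,0,-4.2],255],[[-2,-1,-30],[-1,-1,-4.2],255],[[-2,-1,-40],[-1,-2,-4.2],255],[[-2,-1,-50],[-1,-3,-4.2],255],[[-2,-1,-60],[-1,-3,-4.2],255],[[-2,-1,-70],[-1,-3,-4.2],255],[[-2.1,-0.9,-80],[-1,-3,-4.2],255]]}}

```text
clock: 3.15
tcp_pos: [0.6239, 0.117, 0.1587]
orientation: [0.003, 0.765, 0.644, 0.004]
wrist_force: [-0.3, 0.7, 0.2]
finger_gap: -0.0004
grip_force: 0.0
```

```bash
python3 - <<'E'
from h import *
show(); goto(.6353,.140,.13,160)
E
```

```text
t 3.15 tcp [623.9 117.  158.7] yaw 80.2 tilt [0.53 0.01] F [-0.31  0.69  0.16] gap -0.0004 grip 0.0
turn deg [  0.5    0.28 -79.8 ] shift cm [2.45 0.71 2.88]
```

>>> {"fn": "carry_out", "kwargs": {"steps": [[[0.5,0.3,-10],[2.5,0.7,0],255],[[0.5,0.3,-20],[2.5,0.7,0],255],[[0.5,0.3,-30],[2.5,0.7,1],255],[[0.5,0.3,-40],[2.5,0.7,2],255],[[0.5,0.3,-50],[2.5,0.7,3],255],[[0.5,0.3,-60],[2.5,0.7,4],255],[[0.5,0.3,-70],[2.5,0.7,5],255],[[0.5,0.3,-80],[2.5,0.7,5],255]]}}

```text
clock: 4.15
tcp_pos: [0.635, 0.1403, 0.1077]
orientation: [-0.001, 0.172, 0.985, -0.0]
wrist_force: [-0.3, -0.5, -0.2]
finger_gap: 0.0001
grip_force: 0.0
```

```bash
python3 - <<'E'
from h import *
show(); goto(.6353,.140,.078,175.3)
E
```

```text
t 4.15 tcp [635.  140.3 107.7] yaw 160.19 tilt [-0.13  0.  ] F [-0.3  -0.54 -0.19] gap 0.0001 grip 0.0
turn deg [ -0.02  -0.13 -15.11] shift cm [-0.05 -0.01  2.97]
```

>>> {"fn": "carry_out", "kwargs": {"steps": [[[0,-0.1,-8],[0,0,0],255],[[0,-0.1,-15.1],[0,0,0.5],255],[[0,-0.1,-15.1],[0,0,1.5],255],[[0,-0.1,-15.1],[0,0,2.5],255],[[0,-0.1,-15.1],[0,0,3.0],255],[[0,-0.1,-15.1],[0,0,3.3],255],[[0,-0.1,-15.1],[0,0,3.4],255],[[0,-0.1,-15.1],[0,0,3.4],255]]}}

```text
clock: 5.15
tcp_pos: [0.6359, 0.1405, 0.0744]
orientation: [0.001, 0.044, 0.999, 0.0]
wrist_force: [0.3, 0.2, -0.9]
finger_gap: -0.0002
grip_force: 0.0
```

```bash
python3 - <<'E'
from h import *
show(); im,d,c=grab('wrist','w2'); show()
E
```

```text
t 5.15 tcp [635.9 140.5  74.4] yaw 174.96 tilt [ 0.11 -0.  ] F [ 0.3   0.15 -0.86] gap -0.0002 grip 0.0
t 5.2 tcp [636.  140.5  74.5] yaw 174.97 tilt [0.12 0.  ] F [ 0.37 -0.31 -0.47] gap -0.0002 grip 0.0
```

View pics/w2.png

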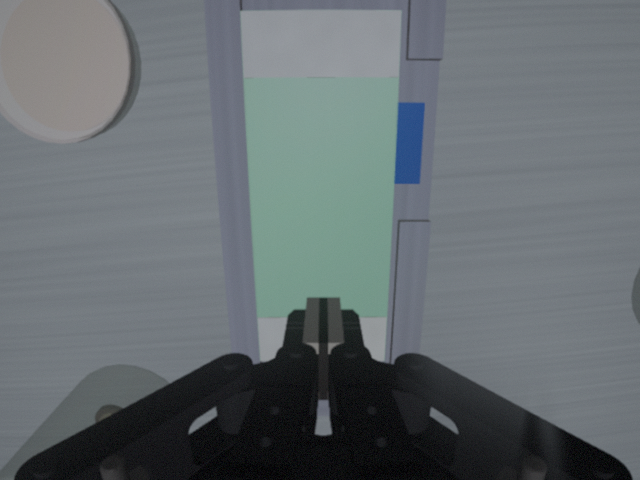

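The fingers are centred over the plate's far band at (322,320) px, and the plate is straight in the channel. Now I press down.

>>> {"fn": "carry_out", "kwargs": {"steps": [[[0,0,0],[0,0,0.2],255],[[0,0,0],[0,0,0.3],255],[[0,0,0],[0,0,0.4],255],[[0,0,0],[0,0,0.43],255],[[0,0,0],[0,0,0.45],255],[[0,0,0],[0,0,0.45],255],[[0,0,0],[0,0,0.45],255],[[0,0,0],[0,0,0.45],255]]}}

```text
clock: 6.2
tcp_pos: [0.6358, 0.1405, 0.0701]
orientation: [0.001, 0.044, 0.999, 0.0]
wrist_force: [-1.9, -0.4, 6.1]
finger_gap: -0.0004
grip_force: 2.7
```

```bash
python3 -c "
from h import *
show()"
```

```text
t 6.2 tcp [635.8 140.5  70.1] yaw 174.97 tilt [0.11 0.  ] F [-1.87 -0.39  6.07] gap -0.0004 grip 2.6669066300382838
```

>>> {"fn": "carry_out", "kwargs": {"steps": [[[0,0,0],[0,0,0.01],255],[[0,0,0],[0,0,0.02],255],[[0,0,0],[0,0,0.02],255],[[0,0,0],[0,0,0.02],255],[[0,0,0],[0,0,0.02],255],[[0,0,0],[0,0,0.02],255],[[0,0,0],[0,0,0.02],255],[[0,0,0],[0,0,0.02],255]]}}

```text
clock: 7.2
tcp_pos: [0.6358, 0.1405, 0.0701]
orientation: [0.001, 0.044, 0.999, 0.0]
wrist_force: [-2.1, -0.6, 5.8]
finger_gap: 0.0001
grip_force: 3.2
```

>>> {"fn": "carry_out", "kwargs": {"steps": [[[0,0,0],[0,0,0.02],255],[[0,0,0],[0,0,0.04],255],[[0,0,0],[0,0,0.04],255],[[0,0,0],[0,0,0.04],255],[[0,0,0],[0,0,0.04],255],[[0,0,0],[0,0,0.04],255],[[0,0,0],[0,0,0.04],255],[[0,0,0],[0,0,0.04],255]]}}

```text
clock: 8.2
tcp_pos: [0.6359, 0.1405, 0.0701]
orientation: [0.001, 0.044, 0.999, 0.0]
wrist_force: [-3.4, -0.2, 8.3]
finger_gap: -0.0003
grip_force: 4.2
```

>>> {"fn": "carry_out", "kwargs": {"steps": [[[0,0,0],[0,0,0.04],255],[[0,0,0],[0,0,0.08],255],[[0,0,0],[0,0,0.12],255],[[0,0,0],[0,0,0.12],255],[[0,0,0],[0,0,0.12],255],[[0,0,0],[0,0,0.12],255],[[0,0,0],[0,0,0.12],255],[[0,0,0],[0,0,0.12],255]]}}

```text
clock: 9.2
tcp_pos: [0.6364, 0.1405, 0.0701]
orientation: [0.002, 0.044, 0.999, 0.0]
wrist_force: [-4.7, -0.5, 13.1]
finger_gap: 0.0002
grip_force: 6.6
```

>>> {"fn": "carry_out", "kwargs": {"steps": [[[0,0,0],[0.2,0,0],255],[[0,0,0],[0.5,0,0],255],[[0,0,0],[0.9,0,0],255],[[0,0,0],[1.3,0,0],255],[[0,0,0],[1.7,0,0],255],[[0,0,0],[2.0,0,0],255],[[0,0,0],[2.0,0,0],255],[[0,0,0],[2.0,0,0],255]]}}

```text
clock: 10.2
tcp_pos: [0.6187, 0.142, 0.0701]
orientation: [0.004, 0.044, 0.999, 0.0]
wrist_force: [1.7, -1.1, 9.4]
finger_gap: 0.0002
grip_force: 4.6
```

```bash
cat > look.py <<'E'
from h import *
import sys
show(); im,d,c=grab('wrist',sys.argv[1])
# plate front end: bright band boundary along the plate centre
hsv=cv2.cvtColor(im,cv2.COLOR_RGB2HSV)
m=((hsv[...,0]>60)&(hsv[...,0]<85)&(hsv[...,1]>35)).astype(np.uint8)
n,l,s,_=cv2.connectedComponentsWithStats(m); i=1+s[1:,4].argmax(); v,u=np.where(l==i)
p=onplane(c,u,v,.07)[:,:2]-[.590,.1448]; a=np.radians(-4.7); X=p@[np.cos(a),np.sin(a)]; Y=p@[-np.sin(a),np.cos(a)]
print('green x min (band 24 before the end)',np.percentile(X,[.5,99.5])*1000,'y',np.percentile(Y,[1,50,99])*1000, s[i])
E
python3 look.py w3
```

```text
t 10.2 tcp [618.7 142.   70.1] yaw 174.95 tilt [ 0.45 -0.02] F [ 1.72 -1.09  9.39] gap 0.0002 grip 4.638652038993314
green x min (band 24 before the end) [-62.68108301  31.65967211] y [-28.48580771  -1.19446186  25.98652311] [  241    76   160   267 35406]
```

>>> {"fn": "carry_out", "kwargs": {"steps": [[[0,0,0],[0,0,0.06],255],[[0,0,0],[0,0,0.12],255],[[0,0,0],[0.3,0,0.12],255],[[0,0,0],[0.7,0,0.12],255],[[0,0,0],[1.1,0,0.12],255],[[0,0,0],[1.5,0,0.12],255],[[0,0,0],[1.9,0,0.12],255],[[0,0,0],[2.3,0,0.12],255]]}}

```text
clock: 11.25
tcp_pos: [0.5976, 0.1438, 0.0701]
orientation: [0.006, 0.044, 0.999, -0.0]
wrist_force: [3.7, -2.2, 12.7]
finger_gap: 0.0002
grip_force: 6.3
```

```bash
python3 look.py w4
```

```text
t 11.25 tcp [597.6 143.8  70.1] yaw 174.93 tilt [ 0.68 -0.04] F [ 3.66 -2.25 12.73] gap 0.0002 grip 6.295522323343903
green x min (band 24 before the end) [-83.79980115  10.30607219] y [-28.4176953   -1.22668519  26.07099609] [  241    76   160   261 35398]
```

>>> {"fn": "carry_out", "kwargs": {"steps": [[[0,0,0],[0.4,0,0.02],255],[[0,0,0],[0.8,0,0.03],255],[[0,0,0],[1.2,0,0.04],255],[[0,0,0],[1.6,0,0.05],255],[[0,0,0],[2.0,0,0.05],255],[[0,0,0],[2.4,0,0.05],255],[[0,0,0],[2.8,0,0.05],255],[[0,0,0],[3.2,0,0.05],255]]}}

```text
clock: 12.3
tcp_pos: [0.5666, 0.1465, 0.07]
orientation: [0.007, 0.044, 0.999, -0.0]
wrist_force: [4.0, -2.9, 14.9]
finger_gap: -0.0005
grip_force: 7.6
```

```bash
python3 look.py w5
```

```text
t 12.3 tcp [566.6 146.5  70. ] yaw 174.92 tilt [ 0.77 -0.05] F [ 3.95 -2.91 14.87] gap -0.0005 grip 7.632729378528893
green x min (band 24 before the end) [-115.01060115  -21.09068966] y [-28.30748025  -1.03742888  26.25789179] [  240    76   162   267 35489]
```

>>> {"fn": "carry_out", "kwargs": {"steps": [[[0,0,0],[0.4,0,0],255],[[0,0,0],[0.8,0,0],255],[[0,0,0],[1.2,0,0],255],[[0,0,0],[1.4,0,0],255],[[0,0,0],[1.4,0,0],255],[[0,0,0],[1.4,0,0],255],[[0,0,0],[1.3,0,-0.3],255],[[0,0,0],[1.2,0,-0.6],255]]}}

```text
clock: 13.35
tcp_pos: [0.5486, 0.148, 0.0716]
orientation: [0.0, 0.044, 0.999, -0.0]
wrist_force: [-0.8, 0.2, -0.3]
finger_gap: -0.0001
grip_force: 0.0
```

```bash
python3 look.py w6
```

```text
t 13.35 tcp [548.6 148.   71.6] yaw 174.97 tilt [ 0.02 -0.  ] F [-0.75  0.15 -0.31] gap -0.0001 grip 0.0
green x min (band 24 before the end) [-129.26333101  -35.57494128] y [-28.1626098   -0.81849018  26.53098355] [  243    89   158   254 33448]
```

```bash
python3 -c "
from h import *
goto(.4654,.1540,.12,175.3)"
```

```text
turn deg [-0.    0.04 -0.33] shift cm [ 8.36 -0.14 -4.82]
```

>>> {"fn": "carry_out", "kwargs": {"steps": [[[0,0,0],[0,0,-4],255],[[0,0,-0.3],[2,0,-4.8],200],[[0,0,-0.3],[6,-0.1,-4.8],0],[[0,0,-0.3],[8.4,-0.1,-4.8],0],[[0,0,-0.3],[8.4,-0.1,-4.8],0],[[0,0,-0.3],[8.4,-0.1,-4.8],0],[[0,0,-0.3],[8.4,-0.1,-4.8],0],[[0,0,-0.3],[8.4,-0.1,-4.8],0]]}}

```text
clock: 14.4
tcp_pos: [0.4659, 0.1544, 0.1198]
orientation: [0.001, 0.041, 0.999, 0.0]
wrist_force: [0.2, 0.8, -0.4]
finger_gap: 0.0853
grip_force: 0.0
```

```bash
python3 - <<'E'
from h import *
show(); goto(.4654,.1540,.046,175.3); grab('wrist','w7')
E
```

```text
t 14.4 tcp [465.9 154.4 119.8] yaw 175.25 tilt [ 0.09 -0.  ] F [ 0.16  0.82 -0.44] gap 0.0853 grip 0.0
turn deg [ 0.01  0.09 -0.05] shift cm [ 0.06 -0.04  7.38]
```

View pics/w7.png

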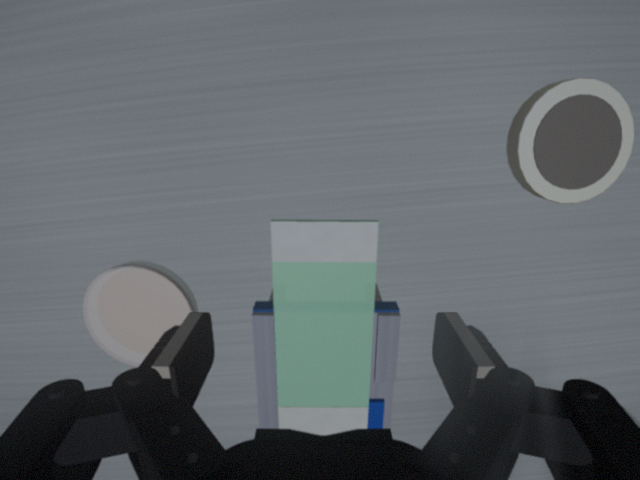

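The plate front overhangs well: its front edge is at row 221 px and the blue edge at row 303. The plate centre at column 324 is midway between the fingers. Now I descend and grip.

>>> {"fn": "carry_out", "kwargs": {"steps": [[[0,0.1,0],[0,0,3],0],[[0,0.1,0],[0,0,6],0],[[0,0.1,0],[0,0,7.4],0],[[0,0.1,0],[0,0,7.4],0],[[0,0.1,0],[0,0,7.4],100],[[0,0.1,0],[0,0,7.4],100],[[0,0.1,0],[0,0,7.4],130],[[0,0.1,0],[0,0,7.4],130]], "force": 40}}

```text
clock: 15.45
tcp_pos: [0.4664, 0.1546, 0.047]
orientation: [0.001, 0.041, 0.999, 0.0]
wrist_force: [-0.7, -0.4, 6.1]
finger_gap: 0.0549
grip_force: 42.0
```

```bash
python3 -c "
from h import *
show()"
```

```text
t 15.45 tcp [466.4 154.6  47. ] yaw 175.27 tilt [0.13 0.03] F [-0.68 -0.4   6.08] gap 0.0549 grip 41.99003219604492
```

>>> {"fn": "carry_out", "kwargs": {"steps": [[[0,0,0],[0,0,-0.1],160],[[0,0,0],[0,0,-0.3],160],[[0,0,0],[0,0,-0.6],160],[[0,0,0],[0,0,-1],160],[[0,0,0],[0,0,-2],160],[[0,0,0],[0,0,-3.5],160],[[0,0,0],[0,0,-5],160],[[0,0,0],[0,0,-6],160]]}}

```text
clock: 16.45
tcp_pos: [0.4661, 0.1546, 0.1076]
orientation: [0.001, 0.041, 0.999, 0.0]
wrist_force: [0.2, -1.1, -1.3]
finger_gap: 0.0549
grip_force: 42.6
```

```bash
python3 - <<'E'
from h import *
show(); grab('wrist','w8')
im,d,c=grab('scene','s8'); cv2.imwrite('pics/s8c.png',cv2.resize(im[100:320,300:540],None,fx=2.5,fy=2.5)[:,:,::-1])
E
```

```text
t 16.45 tcp [466.1 154.6 107.6] yaw 175.27 tilt [0.1  0.02] F [ 0.17 -1.14 -1.31] gap 0.0549 grip 42.605634927749634
```

View pics/s8c.png

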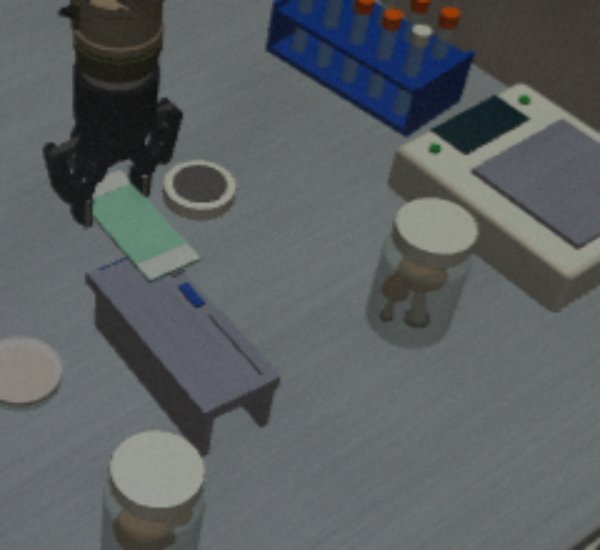

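The plate hangs in the fingers, clear of the stand. I check its tilt and where it sits in the grip.

```bash
cat > plate.py <<'E'
from h import *
import sys
def plate(f):
    z=np.load(f'pics/{f}.npz'); c={k:z[k] for k in z}; P=cloud(c,z['d']); hsv=cv2.cvtColor(z['im'],cv2.COLOR_RGB2HSV)
    m=((hsv[...,0]>60)&(hsv[...,0]<85)&(hsv[...,1]>35)).astype(np.uint8)
    n,l,s,_=cv2.connectedComponentsWithStats(m); i=1+s[1:,4].argmax(); print(s[i])
    k=cv2.erode((l==i).astype(np.uint8),np.ones((5,5)))>0; q=P[k]; q=q[(q[:,2]>.05)&(q[:,2]<.2)]; w=np.median(q,0)
    for _ in range(3):
        A=np.c_[q[:,:2]-w[:2],np.ones(len(q))]; a=np.linalg.lstsq(A,q[:,2],rcond=None)[0]; r=q[:,2]-A@a; q=q[np.abs(r)<2*r.std()]
    print('slope deg x,y',np.degrees(np.arctan(a[:2])),'z at',w[:2],a[2])
    v,u=np.where(l==i); p=onplane(c,u,v,a[2]); rr=cv2.minAreaRect((p[:,:2]*1000).astype(np.float32)); print(rr)
plate(sys.argv[1])
E
python3 plate.py w8; python3 -c "
from h import *
show()
z=np.load('pics/w8.npz');cv2.imwrite('pics/w8b.png',z['im'][:,:,::-1])"
```

```text
[  235   331   211   117 16647]
slope deg x,y [-0.33267098  0.03504013] z at [0.481329  0.1527124] 0.12969300721297514
((486.384521484375, 159.91769409179688), (78.96389770507812, 53.92619323730469), 88.22730255126953)
t 16.55 tcp [466.5 154.6 107.6] yaw 175.27 tilt [0.16 0.03] F [ 0.06  0.   -0.42] gap 0.0547 grip 42.61466860771179
```

View pics/w8.png

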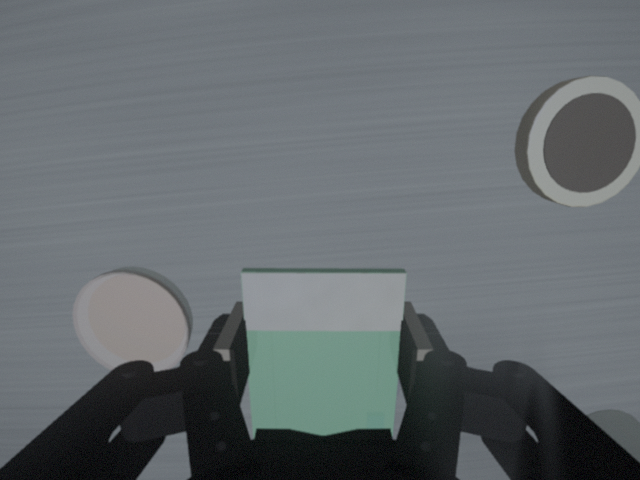

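The front edge of the held plate is at row 272, columns 241–405. I compute its centre relative to the TCP and the move to the jar.

```bash
python3 - <<'E'
from h import *
z=np.load('pics/w8.npz'); c={k:z[k] for k in z}
p=onplane(c,[241,405,246,399],[272,272,330,330],.1297); print(p*1000)
f=p[:2].mean(0)[:2]; s=env.get_state(); a=np.radians(-4.7); e=np.array([np.cos(a),np.sin(a)]); ct=f+.07*e
d=ct-s['tcp_pos'][:2]; print('centre',ct,'along',d@e,'across',d@[-e[1],e[0]], 'edge yaw',np.degrees(np.arctan2(*(p[0]-p[1])[[0,1]])),'w',np.linalg.norm(p[0]-p[1]))
print(s['joint_pos'].round(2))
E
```

```text
[[435.82529857 128.93282861 129.7       ]
 [440.37138975 184.16276314 129.7       ]
 [457.99315566 127.37323755 129.7       ]
 [462.46922653 181.72934777 129.7       ]]
centre [0.50786296 0.1508121 ] along 0.04154908558994703 across -0.0004083241453953637 edge yaw -175.29447276706662 w 0.05541671781069201
[ 0.16  0.23 -0.39  0.96  0.    0.24]
```

```bash
python3 -c "
from h import *
goto(.5343,-.1836,.160,175.3)"
```

```text
turn deg [ 0.05  0.15 -0.03] shift cm [ -9.56 -33.14  -5.24]
```

>>> {"fn": "carry_out", "kwargs": {"steps": [[[0,0,0],[0,-0.5,-2.5],160],[[0,0,0],[-0.6,-2,-4.5],160],[[0,0,0],[-1.7,-6,-5.2],160],[[0,0,0],[-2.9,-10,-5.2],160],[[0,0,0],[-4,-14,-5.2],160],[[0,0,0],[-5.2,-18,-5.2],160],[[0,0,0],[-6.1,-21,-5.2],160],[[0,0,0],[-6.9,-24,-5.2],160]]}}

```text
clock: 17.55
tcp_pos: [0.5142, -0.0916, 0.1575]
orientation: [-0.0, 0.041, 0.999, 0.0]
wrist_force: [-0.3, -0.2, 0.2]
finger_gap: 0.0545
grip_force: 42.6
```

```bash
python3 -c "
from h import *
show();goto(.5343,-.1836,.160,175.3)"
```

```text
t 17.55 tcp [514.2 -91.6 157.5] yaw 175.25 tilt [-0.05  0.02] F [-0.3  -0.23  0.25] gap 0.0545 grip 42.613102197647095
turn deg [ 0.02 -0.05 -0.05] shift cm [-2.76 -9.   -0.26]
```

>>> {"fn": "carry_out", "kwargs": {"steps": [[[0,0,0],[-0.9,-3,0],160],[[0,0,0],[-1.8,-6,0],160],[[0,0,0],[-2.4,-8,0],160],[[0,0,0],[-2.7,-9.1,0],160],[[0,0,0],[-2.7,-9.1,0],160],[[0,0,0],[-2.7,-9.1,0.5],160],[[0,0,0],[-2.7,-9.1,1],160],[[0,0,0],[-2.7,-9.1,1],160]]}}

```text
clock: 18.55
tcp_pos: [0.5333, -0.1825, 0.1473]
orientation: [-0.001, 0.041, 0.999, 0.0]
wrist_force: [0.6, 0.7, -0.4]
finger_gap: 0.0548
grip_force: 42.6
```

```bash
python3 - <<'E'
from h import *
show();goto(.5343,-.1836,.088,175.3); grab('wrist','w9')
im,d,c=grab('scene','s9'); cv2.imwrite('pics/s9c.png',cv2.resize(im[180:420,100:400],None,fx=2.5,fy=2.5)[:,:,::-1])
E
python3 plate.py w9
```

```text
t 18.55 tcp [ 533.3 -182.5  147.3] yaw 175.32 tilt [-0.08  0.05] F [ 0.64  0.7  -0.39] gap 0.0548 grip 42.60679543018341
turn deg [ 0.04 -0.08  0.02] shift cm [-0.12 -0.11  5.93]
[  236   331   208   114 14518]
slope deg x,y [-0.3928385   0.00822185] z at [ 0.54547571 -0.18037099] 0.16929698264495802
((554.4021606445312, -176.97618103027344), (79.60895538330078, 52.0773811340332), 85.48536682128906)
```

View pics/s9c.png

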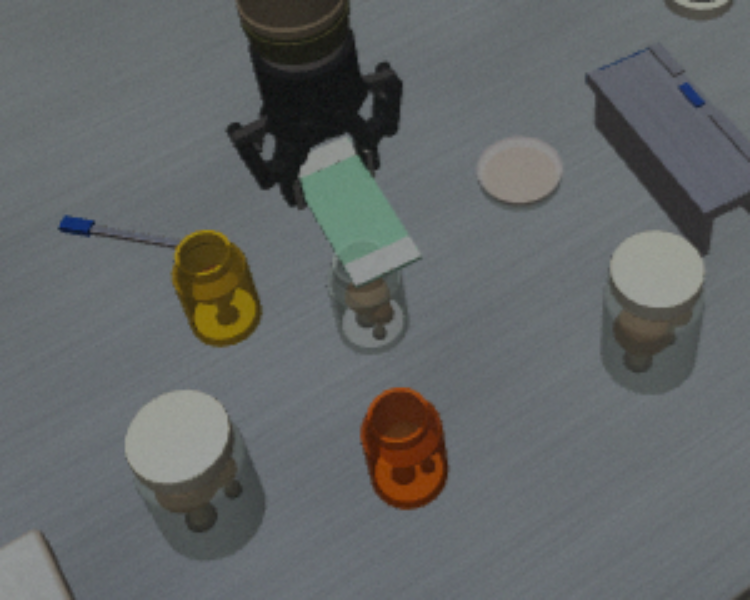

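The plate is held level above the open jar (about (370,260) px in the crop) and its neighbours are clear. I lower it to just above the rim.

>>> {"fn": "carry_out", "kwargs": {"steps": [[[0,0,0],[-0.1,-0.1,1],160],[[0,0,0],[-0.1,-0.1,2.2],160],[[0,0,0],[-0.1,-0.1,3.4],160],[[0,0,0],[-0.1,-0.1,4.5],160],[[0,0,0],[-0.1,-0.1,5.4],160],[[0,0,0],[-0.1,-0.1,6],160],[[0,0,0],[-0.1,-0.1,6.2],160],[[0,0,0],[-0.1,-0.1,6.2],160]]}}

```text
clock: 19.65
tcp_pos: [0.5348, -0.1845, 0.086]
orientation: [0.0, 0.041, 0.999, 0.0]
wrist_force: [-0.1, -0.3, -0.3]
finger_gap: 0.0544
grip_force: 42.6
```

```bash
python3 -c "
from h import *
show();goto(.5343,-.1836,.082,175.3)"
```

```text
t 19.65 tcp [ 534.8 -184.5   86. ] yaw 175.27 tilt [0.01 0.  ] F [-0.13 -0.33 -0.25] gap 0.0544 grip 42.612789273262024
turn deg [ 0.    0.01 -0.03] shift cm [0.06 0.08 0.4 ]
```

>>> {"fn": "carry_out", "kwargs": {"steps": [[[0,0,0],[0,0.1,0.1],160],[[0,0,0],[0,0.1,0.2],160],[[0,0,0],[0,0.1,0.3],160],[[0,0,0],[0,0.1,0.35],160],[[0,0,0],[0,0.1,0.4],160],[[0,0,0],[0,0.1,0.45],160],[[0,0,0],[0,0.1,0.45],160],[[0,0,0],[0,0.1,0.45],160]]}}

```text
clock: 20.65
tcp_pos: [0.5348, -0.1835, 0.0815]
orientation: [-0.0, 0.041, 0.999, 0.0]
wrist_force: [0.3, -1.0, 0.6]
finger_gap: 0.0551
grip_force: 42.7
```

```bash
python3 -c "
from h import *
show()"
```

```text
t 20.65 tcp [ 534.8 -183.5   81.5] yaw 175.27 tilt [-0.  0.] F [ 0.3  -1.05  0.6 ] gap 0.0551 grip 42.65707612037659
```

>>> {"fn": "carry_out", "kwargs": {"steps": [[[0,0,0],[0,0,0.03],160],[[0,0,0],[0,0,0.06],160],[[0,0,0],[0,0,0.08],160],[[0,0,0],[0,0,0.08],160],[[0,0,0],[0,0,0.08],160],[[0,0,0],[0,0,0.08],160],[[0,0,0],[0,0,0.08],160],[[0,0,0],[0,0,0.08],160]]}}

```text
clock: 21.65
tcp_pos: [0.5348, -0.1834, 0.0811]
orientation: [0.0, 0.041, 0.999, -0.0]
wrist_force: [-1.8, 0.9, 5.1]
finger_gap: 0.0547
grip_force: 43.1
```

```bash
python3 - <<'E'
from h import *
show(); print(env.get_state()['ft_torque']); grab('wrist','w10'); show(); print(env.get_state()['ft_torque'])
E
python3 plate.py w10
```

```text
t 21.65 tcp [ 534.8 -183.4   81.1] yaw 175.27 tilt [ 0.01 -0.01] F [-1.77  0.88  5.05] gap 0.0547 grip 43.05524468421936
[ 0.11652149  0.32429165 -0.01376631]
t 21.7 tcp [ 534.8 -183.5   81.1] yaw 175.27 tilt [ 0.02 -0.01] F [-2.05  1.36  5.18] gap 0.0549 grip 43.05506229400635
[0.1327164  0.30226882 0.01676302]
[  236   330   176   125 15834]
slope deg x,y [ 0.66730124 -0.07219133] z at [ 0.54997332 -0.18518538] 0.10346342791362516
((557.7734985351562, -185.31106567382812), (65.24508666992188, 57.595977783203125), 84.77320098876953)
```

>>> {"fn": "carry_out", "kwargs": {"steps": [[[0,0,0],[0,0,-0.03],160],[[0,0,0],[0,0,-0.03],160],[[0,0,0],[0,0,-0.03],90],[[0,0,0],[0,0,-0.03],75],[[0,0,0],[0,0,-0.03],50],[[0,0,0],[0,0,-0.03],25],[[0,0,0],[0,0,-0.03],25],[[0,0,0],[0,0,-0.03],25]]}}

```text
clock: 22.7
tcp_pos: [0.5347, -0.1834, 0.0808]
orientation: [-0.0, 0.041, 0.999, 0.0]
wrist_force: [0.7, 0.1, 0.3]
finger_gap: 0.0771
grip_force: 0.0
```

```bash
python3 - <<'E'
from h import *
show(); grab('wrist','w11')
E
python3 plate.py w11
```

```text
t 22.7 tcp [ 534.7 -183.4   80.8] yaw 175.27 tilt [-0.01  0.01] F [0.69 0.06 0.34] gap 0.0771 grip 0.0
[  245   331   157   113 15214]
slope deg x,y [-0.01255166  0.00782835] z at [ 0.5497653  -0.18527293] 0.10357655909904837
((554.7794189453125, -185.88307189941406), (57.038963317871094, 51.42058563232422), 84.85869598388672)
```

View pics/w11.png

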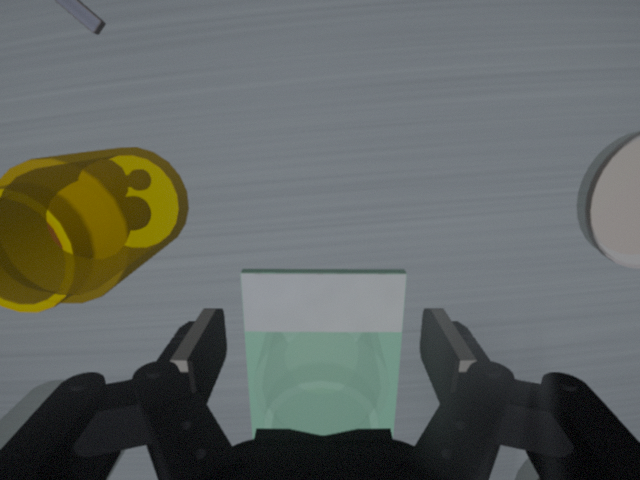

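The plate lies level on the jar (slope 0.01°), the rim shows centred through the glass at (322,380) px, and the fingers stand clear on both sides. I back straight up.

>>> {"fn": "carry_out", "kwargs": {"steps": [[[0,0,0],[0,0,-0.5],25],[[0,0,0],[0,0,-1.5],25],[[0,0,0],[0,0,-3],25],[[0,0,0],[0,0,-5],25],[[0,0,0],[0,0,-8],25],[[0,0,0],[2,0,-11],25],[[0,0,0],[6,0,-12],25],[[0,0,0],[10,0,-12],25]]}}

```text
clock: 23.75
tcp_pos: [0.4351, -0.1756, 0.2033]
orientation: [0.002, 0.041, 0.999, -0.001]
wrist_force: [-0.8, -0.4, 0.5]
finger_gap: 0.0772
grip_force: 0.0
```

```bash
python3 - <<'E'
from h import *
show(); im,d,c=grab('top','t12'); P=cloud(c,d); hsv=cv2.cvtColor(im,cv2.COLOR_RGB2HSV)
s=(slice(150,300),slice(350,460)); m=np.zeros((480,640),np.uint8); H=hsv[s]; m[s]=((H[...,0]>60)&(H[...,0]<85)&(H[...,1]>35))
n,l,st,_=cv2.connectedComponentsWithStats(m); i=1+st[1:,4].argmax(); v,u=np.where(l==i)
p=onplane(c,u,v,.104); print(st[i],cv2.minAreaRect((p[:,:2]*1000).astype(np.float32)), 'z',np.median(P[l==i][:,2]))
cv2.imwrite('pics/t12c.png',cv2.resize(im[130:310,330:550],None,fx=3,fy=3)[:,:,::-1])
E
```

```text
t 23.75 tcp [ 435.1 -175.6  203.3] yaw 175.3 tilt [ 0.18 -0.12] F [-0.77 -0.43  0.49] gap 0.0772 grip 0.0
[394 193  27  19 291] ((604.9168090820312, -188.17535400390625), (53.469730377197266, 35.97124099731445), 87.74485778808594) z 0.1034446708096024
```

View pics/t12c.png

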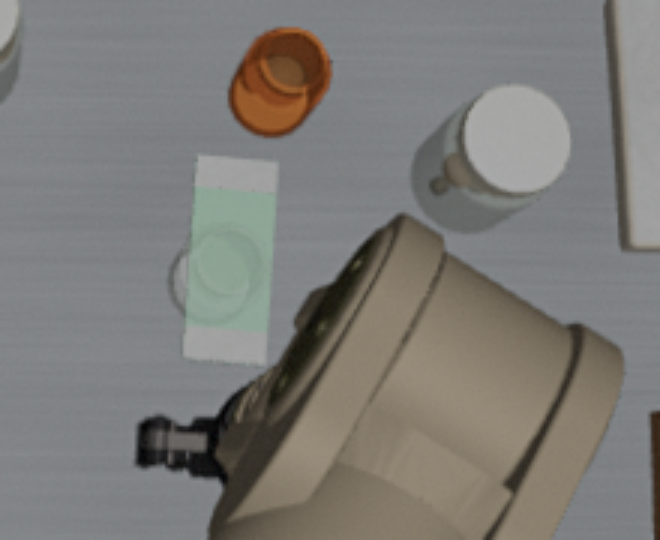

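The plate lies flat over the jar, with its centre at about (231,259) px and the mouth at about (227,260). The arm is clear, so I hand in.

```bash
python3 -c "
from workcell import env
print(env.hand_in())"
```

```text
the job is handed in; nothing more can be done
None
```

The glass plate lies flat and centred on the rim of the open jar, released and with the arm clear; I handed the job in at about 24 s of the 61 s allowed, and the hand-in gave no verdict.

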